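# Reload the dosing rack in reverse order

## Task

The nutrient vials for the seedlings are to be fed from the other end of the row: move all four from the black rack into the white rack, one to each place, in reverse order from left to right, so that the vial that was leftmost in the black rack ends up rightmost in the white one, and so on (the coloured tags on the black rack keep showing the old order). Keep the vials upright, set each one down rather than dropping it, and leave all four standing on the floor of their places, released.

Things in the scene. Friction and masses are not known exactly. Their poses are not given: they have to be found in the camera images.
- vial_red_mid (a point): Centre (half-way up, on the axis) of the vial with the red cap: a closed, upright, rigid white plastic vial 32 mm in diameter and 90 mm high, 70 g more or less, its top 19 mm a red cap 29 mm in diameter, with a red band low on the body. Its z axis points up the vial. The underside is 45 mm below this point.
- vial_yellow_mid (a point): Centre (half-way up, on the axis) of the vial with the yellow cap: a closed, upright, rigid white plastic vial 32 mm in diameter and 90 mm high, 70 g more or less, its top 19 mm a yellow cap 29 mm in diameter, with a yellow band low on the body. Its z axis points up the vial. The underside is 45 mm below this point.
- vial_blue_mid (a point): Centre (half-way up, on the axis) of the vial with the blue cap: a closed, upright, rigid white plastic vial 32 mm in diameter and 90 mm high, 70 g more or less, its top 19 mm a blue cap 29 mm in diameter, with a blue band low on the body. Its z axis points up the vial. The underside is 45 mm below this point.
- vial_green_mid (a point): Centre (half-way up, on the axis) of the vial with the green cap: a closed, upright, rigid white plastic vial 32 mm in diameter and 90 mm high, 70 g more or less, its top 19 mm a green cap 29 mm in diameter, with a green band low on the body. Its z axis points up the vial. The underside is 45 mm below this point.
- tag_red: Flat red tag, 14 x 40 x 6 mm, fixed on the ledge of the black rack beside the place where the vial with the red cap starts; it stays there. Origin at the centre of its underside, 22 mm above the table; the centre of its place lies 45 mm from it along the tag's -x axis.
- tag_yellow: Flat yellow tag, 14 x 40 x 6 mm, fixed on the ledge of the black rack beside the place where the vial with the yellow cap starts; it stays there. Origin at the centre of its underside, 22 mm above the table; the centre of its place lies 45 mm from it along the tag's -x axis.
- tag_blue: Flat blue tag, 14 x 40 x 6 mm, fixed on the ledge of the black rack beside the place where the vial with the blue cap starts; it stays there. Origin at the centre of its underside, 22 mm above the table; the centre of its place lies 45 mm from it along the tag's -x axis.
- tag_green: Flat green tag, 14 x 40 x 6 mm, fixed on the ledge of the black rack beside the place where the vial with the green cap starts; it stays there. Origin at the centre of its underside, 22 mm above the table; the centre of its place lies 45 mm from it along the tag's -x axis.
- old_rack: Black rack, fixed, 68 mm deep (x), 254 mm long (y), origin at the centre of its underside on the table. Row of four open places, 56 x 56 mm inside, centres at x = 0, y = -93, -31, +31, +93 mm; floor 6 mm, wall tops 22 mm above the table. A vial in each at the start. A ledge on its +x side, 22 mm deep and high, bears the tags. Its x axis points away from the robot within 0.15 rad, y to the robot's left.
- new_rack: White rack, empty at the start, fixed, 68 mm deep (x), 254 mm long (y), origin at the centre of its underside on the table. Row of four open places, 56 x 56 mm inside, centres at x = 0, y = -93, -31, +31, +93 mm; floor 6 mm, wall tops 22 mm above the table. Its x axis points away from the robot within 0.15 rad, y to the robot's left. Either rack may be the one nearer the robot.

How it is judged:
By the outcome, as a careful person would: the job done as asked, in the order asked, and still so for the second after the job is handed in, with the robot touching nothing.
It also fails if it takes over 102 s, if anything falls off the work surface, if the arm or the gripper's body presses on something with over 40 N, if the wrist force passes 120 N, or if a joint passes its speed limit or range.

## Robot

A 7-joint arm with a two-finger parallel gripper is mounted at the origin on the work surface. World frame = base frame: x ahead of the robot, y to its left, z up, the work surface at z = 0. Lengths are in m, angles in rad, forces in N, time in s.
With the tool pointing down it reaches from about 0.425 to 0.925 m from the base axis. Payload 6.8 kg.
Tool frame: the origin (TCP) lies at the very end of the fingers, on their centre line; the grasp point (between the pads) lies 19 mm behind it; z points along the fingers, y is the direction in which the jaws open and shut (so a half turn about z gives the same grasp; the last joint's range is limited). The gripper opens to 85 mm and grips with 20 to 120 N. Pads are 22 mm wide; open, the fingers measure 114 mm over their backs; the gripper's body (76 mm by 85 mm) begins 54 mm behind the grasp point. The pads swing forward as they close: fully open they stand 13 mm farther back than shut.
Start: joints at [-1.457, 0.477, 0.022, 1.555, -0.011, 1.109, -0.083], TCP at [0.148, 0.658, 0.231] pointing down, gripper open.
Joint ranges: [-2.96, 2.96], [-0.34, 2.1], [-1.41, 1.46], [0.24, 2.44], [-1.37, 4.51], [0.17, 1.92], [-2.96, 2.96]. Speed limits (rad/s): [2.39, 2.39, 3.14, 3.14, 3.14, 3.14, 3.14].

## Interface

Orientations are given as a rotation vector (axis times angle).
In Python, from station import r, camera, get_calibration, job gives the robot as it stands.
- The arm moves only by the tool apply_moves, never from a script. Its argument "series" is text: rows parted by semicolons, each of 7 numbers parted by spaces: the shift along the tool's x, y, z in m, then the turn, a rotation vector about the tool's x, y, z in degrees, then the finger opening in m, from 0 to 0.0854. A call has 1 to 12 rows; each row is the pose to reach, as a shift and turn from the pose commanded when the call began, along the tool's axes at that moment; what a row does not reach only later rows make up. A row lasts 1/12 s, in which the tool goes at most 41.7 mm and 7.16 degrees, less where a joint would pass 70% of its speed; a pose out of reach is approached as far as the arm can. A call with a gripper value outside its range is refused whole. The fingers move at their own pace and stop on an object; "grip_force" is the grip in N (left out, the last holds). Time passes only in rows, so rows that repeat a pose let the fingers close. It gives the time, the measured TCP pose, the force and the opening at its end, in the units of the state.
- r.get_state(): the state, without advancing time (a new reading comes with each control period).
- camera(name): name is "side" or "top"; returns (picture, depth): 420x560x3 uint8, red, green, blue; 420x560 float32, m along the optical axis (not along the pixel's ray), 0 where there is no reading.
- get_calibration(name): a dict with "camera_matrix" (3x3 intrinsics, pixels), "rvec" (rotation vector, rad) and "tvec" (3), from world to camera coordinates, as OpenCV has them. Camera axes: x right, y down, z forward; pixel columns grow to the right and rows downward; lengths in m; the calibration is good to about 2 mm. A picture is of the moment at which its call begins. get_calibration takes no time and is no camera call.
- job.job_done(): hands the job in, once; it reports no verdict.
The state is a dict: "t": time; "joint_pos": joint angles; "dq": joint speeds; "joint_efforts": joint torques, N m; "eef_pos": TCP position; "orientation": TCP orientation; "contact_force": force on the tool from outside, world axes, zero at the start; "wrist_torque": the same for the moment, N m; "finger_gap": finger opening in m.
Only numpy, scipy, OpenCV 4.12 (cv2) and the standard library are available. Lean on these libraries where they do the work, as an engineer would, in place of code of your own. Each camera call takes 0.05 s, during which the arm holds its last target.

## Working session

There is one attempt and no reset: what is moved stays moved. The work goes in short steps, Python scripts to look and compute and a tool call to move; the robot and the scene stay as the last step left them, time stands still between calls to the robot, and variables do not carry over. Pictures are saved under pics/ and viewed, and the job is handed in when it is done.

Besides the shell and the picture viewer there is one more tool, called after "Emit:" as a command line: name --argument value ..., lists and objects as JSON in quotes. apply_moves: Moves the arm, as the interface text tells. Its arguments: {"type":"object","properties":{"series":{"type":"string"},"grip_force":{"type":"number"}},"required":["series"]}

```bash
ls; mkdir -p pics
python3 - <<'E'
from station import r,camera,get_calibration
import cv2,numpy as np
s=r.get_state()
for k,v in s.items(): print(k,np.round(v,4))
for n in("side","top"):
    p,d=camera(n); cv2.imwrite(f"pics/{n}0.png",p[:,:,::-1]); np.savez(f"{n}0.npz",p=p,d=d)
    c=get_calibration(n); print(n,c)
E
```

```text
pics
t 0.0
joint_pos [-1.4571  0.4778  0.0223  1.5565 -0.0115  1.1093 -0.0831]
dq [-0.0005 -0.0012  0.001   0.0005  0.0003  0.0006 -0.0008]
joint_efforts [-2.00000e-04 -5.96439e+01  1.60770e+00 -2.81200e+01  1.24000e-02
  9.30000e-03 -0.00000e+00]
eef_pos [0.1484 0.6579 0.2303]
orientation [-3.4770e-01 -3.1222e+00  2.9000e-03]
contact_force [ 0.6576  0.7172 -0.3503]
wrist_torque [0.0154 0.0337 0.0093]
finger_gap 0.0853
side {'camera_matrix': array([[520.75543509,   0.        , 281.21232369],
       [  0.        , 520.75543509, 201.22184265],
       [  0.        ,   0.        ,   1.        ]]), 'rvec': array([ 0.7097833 , -2.54246828,  1.20624511]), 'tvec': array([0.46988059, 0.24471575, 0.59124115])}
top {'camera_matrix': array([[488.26525502,   0.        , 279.91971895],
       [  0.        , 488.26525502, 208.99282584],
       [  0.        ,   0.        ,   1.        ]]), 'rvec': array([ 2.1924939 , -1.98263056,  0.22306819]), 'tvec': array([-0.06273075,  0.58283889,  0.59971821])}
```

View pics/top0.png

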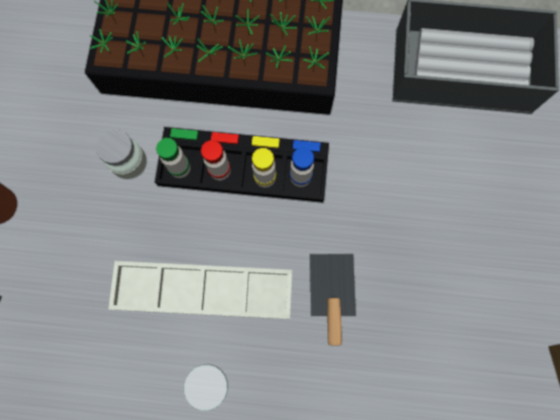

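View pics/side0.png

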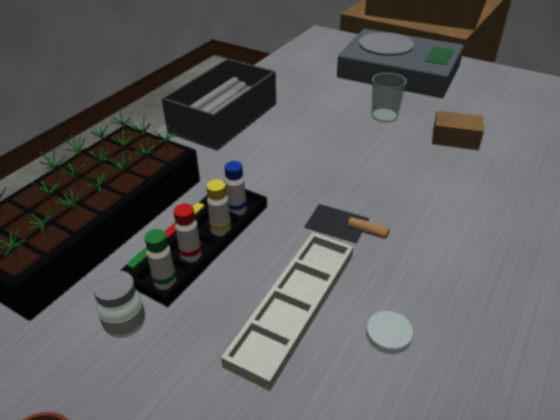

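Top view, left to right: green (168,148), red (212,151), yellow (263,158), blue (303,158), with the matching tags above them. The white rack is nearer the robot, at (110–292, 262–317). There is a jar at (120,150) and a trowel at (332,290).

```bash
cat > h.py <<'E'
import cv2,numpy as np
from station import get_calibration
def ray(n,uv,z):
    c=get_calibration(n);R,_=cv2.Rodrigues(c["rvec"]);t=c["tvec"].ravel();K=c["camera_matrix"]
    o=-R.T@t; uv=np.atleast_2d(uv).astype(float)
    d=(R.T@np.linalg.inv(K)@np.c_[uv,np.ones(len(uv))].T).T
    return o+d*((z-o[2])/d[:,2])[:,None]
H={'green':(50,75),'red':(-6,6),'yellow':(24,35),'blue':(105,128)}
def blobs(p,col,region=None):
    h=cv2.cvtColor(p,cv2.COLOR_RGB2HSV).astype(int);a,b=H[col];hh=h[:,:,0].copy()
    if a<0: hh[hh>90]-=180
    m=((hh>=a)&(hh<=b)&(h[:,:,1]>150)&(h[:,:,2]>70)).astype(np.uint8)
    n,l,st,ce=cv2.connectedComponentsWithStats(m)
    return [(st[i],ce[i],l==i) for i in range(1,n) if st[i][4]>40]
E
python3 - <<'E'
from h import *
for n in("top","side"):
    z=np.load(n+"0.npz");p,d=z['p'],z['d']
    for c in H:
        for s,ce,m in blobs(p,c):
            if n=="top" and not(120<ce[1]<200): continue
            print(n,c,s,ce.round(1),'depth',np.median(d[m]).round(4),'z.096',ray(n,ce,.096)[0].round(4),'z.028',ray(n,ce,.028)[0].round(4))
p=np.load("top0.npz")['p']
g=cv2.cvtColor(p,cv2.COLOR_RGB2HSV);print(g[290,140],g[290,80],g[270,160])
m=((p.min(2)>175)).astype(np.uint8);
b=(p[:,:,0].astype(int)-p[:,:,2]>8)&(p[:,:,1]>120)
b=b.astype(np.uint8);b[:250]=0;b[330:]=0;b[:,300:]=0
b=cv2.morphologyEx(b,cv2.MORPH_CLOSE,np.ones((9,9)))
cs,_=cv2.findContours(b,0,2);k=max(cs,key=cv2.contourArea);q=cv2.boxPoints(cv2.minAreaRect(k));print(q,cv2.contourArea(k))
W=ray("top",q,.022);print(W.round(4),np.linalg.norm(np.diff(W,axis=0),axis=1),W.mean(0))
cv2.drawContours(p,[q.astype(int)],0,(255,0,0),1)
cv2.imwrite("pics/rack.png",cv2.resize(p[90:340,80:360],None,fx=2.4,fy=2.4)[:,:,::-1])
E
```

```text
top green [157 129  41  29 569] [173.9 141.7] depth 0.6616 z.096 [0.6584 0.1475 0.096 ] z.028 [0.683  0.1663 0.028 ]
top red [200 132  39  31 679] [216.6 145.5] depth 0.6613 z.096 [0.6587 0.0892 0.096 ] z.028 [0.6834 0.1016 0.028 ]
top yellow [251 136  29  35 702] [263.5 151.5] depth 0.6587 z.096 [0.6565 0.0252 0.096 ] z.028 [0.6808 0.0306 0.028 ]
top blue [292 140  29  29 617] [304.1 152.8] depth 0.6569 z.096 [ 0.66   -0.0294  0.096 ] z.028 [ 0.6847 -0.0299  0.028 ]
side green [146 230  19  14 201] [154.8 236.4] depth 0.6907 z.096 [0.6486 0.1595 0.096 ] z.028 [0.7078 0.1099 0.028 ]
side green [128 249  18  18 123] [137.3 258.9] depth 0.7531 z.096 [0.6392 0.2025 0.096 ] z.028 [0.6971 0.1591 0.028 ]
side red [174 204  19  13 204] [183.1 210.2] depth 0.7315 z.096 [0.6511 0.0984 0.096 ] z.028 [0.7106 0.04   0.028 ]
side red [165 224  11  14  82] [170.2 230.5] depth 0.8007 z.096 [0.6387 0.1402 0.096 ] z.028 [0.6965 0.0878 0.028 ]
side yellow [207 180  18  13 180] [215.7 185.9] depth 0.7753 z.096 [0.6457 0.0296 0.096 ] z.028 [ 0.7045 -0.0388  0.028 ]
side yellow [194 203  10  11  68] [198.1 207. ] depth 0.8443 z.096 [0.6375 0.0819 0.096 ] z.028 [0.6951 0.0211 0.028 ]
side blue [225 161  17  11 142] [233.1 166.1] depth 0.8145 z.096 [ 0.6531 -0.025   0.096 ] z.028 [ 0.7129 -0.1013  0.028 ]
[ 44  15 218] [105  12 164] [ 43  16 195]Traceback (most recent call last):
  File "<stdin>", line 14, in <module>
ValueError: max() iterable argument is empty
```

```bash
cat >> h.py <<'E'
def cloud(n,d):
    c=get_calibration(n);R,_=cv2.Rodrigues(c["rvec"]);t=c["tvec"].ravel();K=c["camera_matrix"]
    v,u=np.mgrid[:d.shape[0],:d.shape[1]]
    P=np.stack([(u-K[0,2])/K[0,0]*d,(v-K[1,2])/K[1,1]*d,d],-1)
    return (P-t)@R
E
python3 - <<'E'
from h import *
z=np.load("top0.npz");p,d=z['p'],z['d'];C=cloud("top",d)
for c in H:
    for s,ce,m in blobs(p,c):
        if not(120<ce[1]<200): continue
        Z=C[:,:,2]
        for nm,lo,hi,zz in(("cap",.088,.106,.096),("tag",.015,.04,.028)):
            mm=m&(Z>lo)&(Z<hi)&(d>0)
            if nm=="tag": mm=cv2.morphologyEx(mm.astype(np.uint8),cv2.MORPH_OPEN,np.ones((3,3)))>0
            v,u=np.nonzero(mm); uv=np.c_[u,v].astype(np.float32)
            if nm=="cap": q,r_=cv2.minEnclosingCircle(uv)
            else:
                (q,wh,an)=cv2.minAreaRect(uv);r_=wh
            Q=ray("top",[q],zz)[0]; print(c,nm,len(u),np.round(q,1),np.round(r_,1),Q.round(4),'meanz',Z[mm].mean().round(4),'mean',ray("top",[uv.mean(0)],zz)[0].round(4))
h=cv2.cvtColor(p,cv2.COLOR_RGB2HSV)
b=((h[:,:,0]>30)&(h[:,:,0]<60)&(h[:,:,1]>8)&(h[:,:,2]>130)).astype(np.uint8)
b[:250]=0;b[330:]=0;b[:,300:]=0
b=cv2.morphologyEx(b,cv2.MORPH_CLOSE,np.ones((7,7)))
cs,_=cv2.findContours(b,0,2);k=max(cs,key=cv2.contourArea);q=cv2.boxPoints(cv2.minAreaRect(k));print(q,cv2.contourArea(k))
W=ray("top",q,.022);print(W.round(4),np.linalg.norm(np.diff(W,axis=0),axis=1),W.mean(0))
cv2.drawContours(p,[q.astype(int)],0,(255,0,0),1)
cv2.imwrite("pics/rack.png",cv2.resize(p[90:340,80:360],None,fx=2.4,fy=2.4)[:,:,::-1])
E
```

```text
green cap 321 [166.1 147.4] 10.5 [0.6493 0.1567 0.096 ] meanz 0.0961 mean [0.649  0.1558 0.096 ]
green tag 232 [183.5 133.8] [27.2  8.8] [0.697  0.1538 0.028 ] meanz 0.028 mean [0.6972 0.1547 0.028 ]
red cap 360 [211.4 150.2] 10.9 [0.6513 0.0953 0.096 ] meanz 0.0958 mean [0.6514 0.0955 0.096 ]
red tag 260 [224.1 137.8] [28.4 10. ] [0.6966 0.092  0.028 ] meanz 0.0277 mean [0.697 0.091 0.028]
yellow cap 362 [262.  158.2] 10.8 [0.6468 0.0261 0.096 ] meanz 0.0958 mean [0.647 0.026 0.096]
yellow tag 283 [265.  142.1] [28.5 10.6] [0.6958 0.03   0.028 ] meanz 0.0271 mean [0.6961 0.0306 0.028 ]
blue cap 365 [302.2 157.6] 10.9 [ 0.653  -0.0274  0.096 ] meanz 0.0958 mean [ 0.6531 -0.0274  0.096 ]
blue tag 229 [306.  145.6] [28.5  9.5] [ 0.6964 -0.0318  0.028 ] meanz 0.0277 mean [ 0.6974 -0.0328  0.028 ]
[[108.62914 308.95355]
 [111.24001 259.99945]
 [291.56708 269.61688]
 [288.9562  318.57098]] 8542.5
[[ 0.4301  0.2214  0.022 ]
 [ 0.4983  0.2302  0.022 ]
 [ 0.5105 -0.028   0.022 ]
 [ 0.4425 -0.0309  0.022 ]] [0.06872493 0.25845742 0.06801624] [0.47034332 0.09820917 0.022     ]
```

View pics/rack.png

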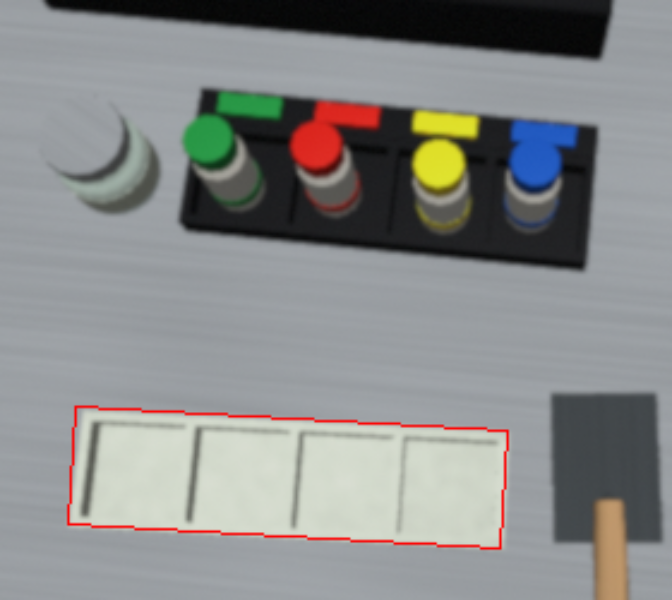

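Vial caps sit at z ≈ 0.096 as they should, the tags are 62 mm apart as they should be, and the rack outline measures 0.258 x 0.068 against 0.254 x 0.068. I'll check the obstacle heights and plan the targets.

```bash
cat >> h.py <<'E'
def rel(st_pos,rotvec,target,yawx=None):
    from scipy.spatial.transform import Rotation as Ro
    R=Ro.from_rotvec(rotvec); sh=R.inv().apply(np.array(target)-st_pos)
    T=Ro.from_matrix(np.array([[0,1,0],[1,0,0],[0,0,-1]]).astype(float))
    return sh.round(4), np.degrees((R.inv()*T).as_rotvec()).round(2)
E
python3 - <<'E'
from h import *
from station import r
z=np.load("top0.npz");p,d=z['p'],z['d'];C=cloud("top",d)
def rep(n,v0,v1,u0,u1,zl):
    P=C[v0:v1,u0:u1].reshape(-1,3);P=P[(P[:,2]>zl)&(P[:,2]<.5)]
    print(n,P.min(0).round(3),P.max(0).round(3))
rep("jar",125,185,95,145,.03);rep("tray",0,112,85,345,.03)
P=C[250:325,100:300].reshape(-1,3);P=P[(P[:,2]>.018)&(P[:,2]<.03)]
rc=cv2.minAreaRect((P[:,:2]*1000).astype(np.float32));print(rc,len(P),P[:,2].mean(), np.percentile(P,[1,99],axis=0))
s=r.get_state();print(rel(s['eef_pos'],s['orientation'],(.648,.156,.16)))
E
```

```text
jar [0.624 0.209 0.03 ] [0.676 0.262 0.079]
tray [ 0.759 -0.065  0.03 ] [0.919 0.305 0.121]
((471.0215148925781, 98.12405395507812), (68.15634155273438, 254.5697784423828), 2.868337631225586) 2555 0.022121059087858188 [[ 0.43293122 -0.02855308  0.01874951]
 [ 0.5092236   0.22388004  0.0248597 ]]
(array([-0.5978, -0.3796,  0.0711]), array([-8.000e-02,  7.000e-02,  7.729e+01]))
```

Emit:
apply_moves --series "-0.034 -0.021 0.003 0 0 5 0.07; -0.068 -0.042 0.006 0 0 10 0.07; -0.102 -0.064 0.009 0 0 15 0.07; -0.136 -0.085 0.012 0 0 20 0.07; -0.17 -0.106 0.015 0 0 25 0.07; -0.204 -0.127 0.018 0 0 30 0.07; -0.238 -0.148 0.02 0 0 35 0.07; -0.272 -0.17 0.024 0 0 40 0.07; -0.306 -0.191 0.027 0 0 45 0.07; -0.34 -0.212 0.03 0 0 50 0.07; -0.374 -0.233 0.033 0 0 55 0.07; -0.374 -0.233 0.033 0 0 55 0.07"

```text
t: 1.1
eef_pos: [0.4682, 0.3403, 0.198]
orientation: [1.768, 2.591, -0.003]
contact_force: [1.1, -1.5, 0.1]
finger_gap: 0.0697
```

```bash
cat > g.py <<'E'
import sys
from h import *
from station import r
s=r.get_state();print(s['t'],s['eef_pos'].round(4) if hasattr(s['eef_pos'],'round') else s['eef_pos'],s['finger_gap'],np.round(s['contact_force'],1))
for a in sys.argv[1:]:
    print(a,rel(np.array(s['eef_pos']),s['orientation'],[float(x) for x in a.split(',')]))
E
python3 g.py .648,.156,.16
```

```text
1.1 [0.4682 0.3403 0.198 ] 0.06971263772802375 [ 1.1 -1.5  0.1]
.648,.156,.16 (array([-0.237 ,  0.1003,  0.0393]), array([ 0.12,  0.27, 21.36]))
```

Emit:
apply_moves --series "-0.03 0.013 0.005 0 0 3 0.07; -0.06 0.025 0.01 0 0 6 0.07; -0.09 0.038 0.015 0 0 9 0.07; -0.12 0.051 0.02 0 0 12 0.07; -0.15 0.064 0.025 0 0 15 0.07; -0.18 0.076 0.03 0 0 18 0.07; -0.21 0.089 0.035 0 0 20 0.07; -0.237 0.1 0.039 0 0 22 0.07; -0.237 0.1 0.039 0 0 22 0.07; -0.237 0.1 0.039 0 0 22 0.07"

```text
t: 1.93
eef_pos: [0.645, 0.1652, 0.1585]
orientation: [2.219, 2.223, -0.003]
contact_force: [-0.9, 0.7, -0.3]
finger_gap: 0.07
```

```bash
python3 g.py .649,.156,.04
```

```text
1.9333 [0.645  0.1652 0.1585] 0.06995523450175675 [-0.9  0.7 -0.3]
.649,.156,.04 (array([-0.0091,  0.0041,  0.1185]), array([-0.05,  0.09,  0.1 ]))
```

Emit:
apply_moves --series "0 0 0 0 0 0 0.07;0 0 0 0 0 0 0.07"

```text
t: 2.1
eef_pos: [0.6436, 0.1693, 0.1591]
orientation: [-2.212, -2.229, 0.0]
contact_force: [1.2, 0.0, -0.9]
finger_gap: 0.0701
```

```bash
python3 g.py .649,.156,.04
python3 - <<'E'
from station import r
print(r.get_state()['dq'])
E
```

```text
2.1 [0.6436 0.1693 0.1591] 0.07013648525039316 [ 1.2  0.  -0.9]
.649,.156,.04 (array([-0.0135,  0.0055,  0.119 ]), array([-0.06, -0.05,  0.43]))
[-0.00789365 -0.00393883  0.00078997  0.00075024  0.00197728 -0.00103217
 -0.00064172]
```

Emit:
apply_moves --series "-0.0135 0.0055 0.01 0 0 0 0.07;-0.0135 0.0055 0.03 0 0 0 0.07;-0.0135 0.0055 0.045 0 0 0 0.07;-0.0135 0.0055 0.045 0 0 0 0.07;-0.0135 0.0055 0.045 0 0 0 0.07"

```text
t: 2.52
eef_pos: [0.649, 0.1555, 0.1139]
orientation: [-2.213, -2.228, 0.002]
contact_force: [0.0, -0.9, -0.3]
finger_gap: 0.0697
```

```bash
python3 g.py .649,.156,.04;python3 - <<'E'
from station import camera
import cv2
for n in("top","side"):
    p,d=camera(n);cv2.imwrite(f"pics/{n}1.png",p[:,:,::-1])
E
```

```text
2.5167 [0.649  0.1555 0.1139] 0.0697283016586471 [ 0.  -0.9 -0.3]
.649,.156,.04 (array([0.0005, 0.0002, 0.0739]), array([-0.1 , -0.01,  0.41]))
```

View pics/side1.png

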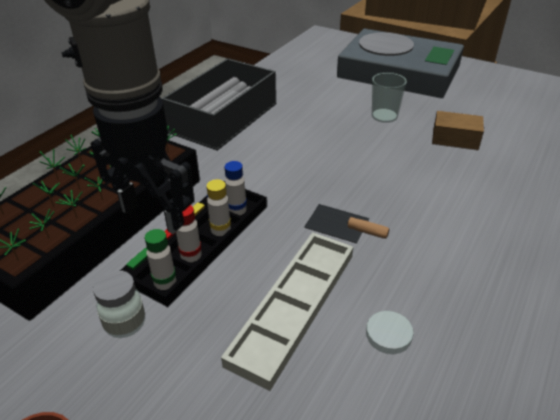

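Run:
```python
from h import *
for n in("side","top"):
    c=get_calibration(n)
    q,_=cv2.projectPoints(np.array([[.649,.1555,.114],[.609,.1555,.118],[.689,.1555,.118],[.649,.1555,.096]]),c["rvec"],c["tvec"],c["camera_matrix"],None);print(n,q.round(0).reshape(-1,2).tolist())
    p=cv2.imread(f"pics/{n}1.png")
    for a in q.reshape(-1,2): cv2.circle(p,(int(a[0]),int(a[1])),2,(255,0,255),-1)
    x,y=q[0,0].astype(int);x0=max(0,x-90);y0=max(0,y-90)
    cv2.imwrite(f"pics/{n}1c.png",cv2.resize(p[y0:y0+180,x0:x0+180],None,fx=3,fy=3))
```

```text
side [[154.0, 224.0], [178.0, 233.0], [131.0, 212.0], [157.0, 234.0]]
top [[164.0, 143.0], [158.0, 171.0], [168.0, 113.0], [167.0, 148.0]]
```

View pics/side1c.png

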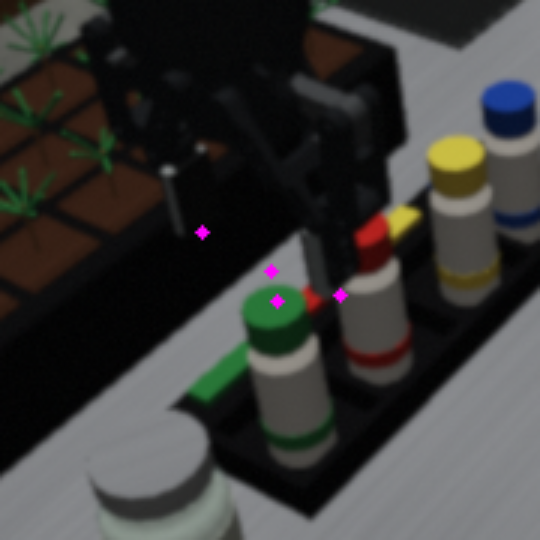

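View pics/top1c.png

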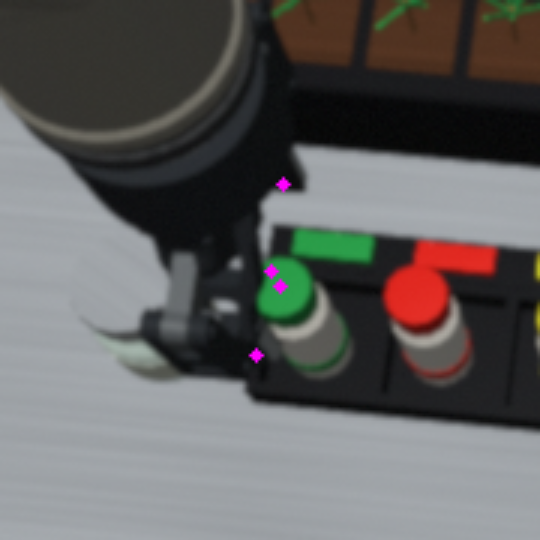

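The side view shows both fingers straddling the green cap line, at about (125,205) and (178,225), and the top view agrees. Descending.

Emit:
apply_moves --series "0 0 0.02 0 0 0 0.07;0 0 0.04 0 0 0 0.07;0 0 0.06 0 0 0 0.07;0 0 0.072 0 0 0 0.07;0 0 0.072 0 0 0 0.07;0 0 0.072 0 0 0 0.07"

```text
t: 3.12
eef_pos: [0.6503, 0.1543, 0.0428]
orientation: [2.216, 2.227, 0.0]
contact_force: [0.2, -0.2, -0.2]
finger_gap: 0.0702
```

Emit:
apply_moves --series "0 0 0 0 0 0 0.045;0 0 0 0 0 0 0.04;0 0 0 0 0 0 0.035;0 0 0 0 0 0 0.02;0 0 0 0 0 0 0.02;0 0 0 0 0 0 0.02;0 0 0 0 0 0 0.02;0 0 0 0 0 0 0.02" --grip_force 30

```text
t: 3.78
eef_pos: [0.6507, 0.1543, 0.0435]
orientation: [2.216, 2.227, 0.002]
contact_force: [-1.0, 0.3, 6.0]
finger_gap: 0.0308
```

```bash
python3 g.py ;python3 - <<'E'
from station import camera
import cv2
p,d=camera("side");cv2.imwrite("pics/side2.png",cv2.resize(p[130:330,60:300,::-1],None,fx=3,fy=3))
E
```

```text
3.7833 [0.6507 0.1543 0.0435] 0.030815285552531983 [-1.   0.3  6. ]
```

View pics/side2.png

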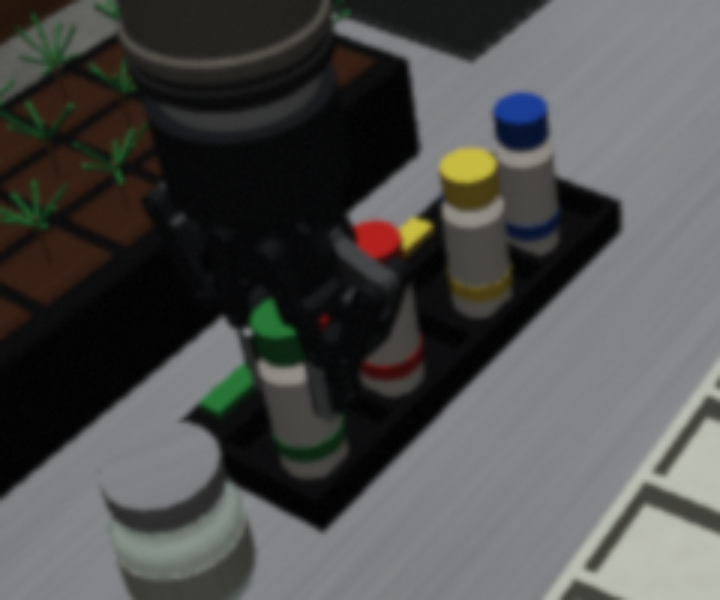

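The fingers close on the green vial body with a gap of 0.031, just below the cap. Lifting.

Emit:
apply_moves --series "0 0 -0.01 0 0 0 0.02;0 0 -0.03 0 0 0 0.02;0 0 -0.055 0 0 0 0.02;0 0 -0.08 0 0 0 0.02;0 0 -0.105 0 0 0 0.02;0 0 -0.115 0 0 0 0.02;0 0 -0.115 0 0 0 0.02" --grip_force 40

```text
t: 4.42
eef_pos: [0.6518, 0.1543, 0.1605]
orientation: [2.214, 2.225, 0.008]
contact_force: [0.7, 0.3, -0.3]
finger_gap: 0.0309
```

```bash
python3 g.py .4755,.005,.155
```

```text
4.4167 [0.6518 0.1543 0.1605] 0.030909806743383544 [ 0.7  0.3 -0.3]
.4755,.005,.155 (array([-0.1485, -0.1771,  0.0043]), array([ 0.29, -0.1 ,  0.28]))
```

Emit:
apply_moves --series "-0.008 -0.009 0 0 0 0 0.02;-0.025 -0.029 0 0 0 0 0.02;-0.045 -0.053 0 0 0 0 0.02;-0.065 -0.077 0 0 0 0 0.02;-0.085 -0.101 0 0 0 0 0.02;-0.105 -0.125 0 0 0 0 0.02;-0.122 -0.146 0 0 0 0 0.02;-0.136 -0.163 0 0 0 0 0.02;-0.145 -0.173 0 0 0 0 0.02;-0.1485 -0.177 0 0 0 0 0.02;-0.1485 -0.177 0 0 0 0 0.02;-0.1485 -0.177 0 0 0 0 0.02"

```text
t: 5.42
eef_pos: [0.4747, 0.0055, 0.1572]
orientation: [2.215, 2.228, 0.001]
contact_force: [0.3, 0.5, -0.8]
finger_gap: 0.0309
```

```bash
python3 g.py .4755,.005,.05 ;python3 - <<'E'
from station import camera
from h import *
for n in("side","top"):
    p,d=camera(n);cv2.imwrite(f"pics/{n}3.png",p[:,:,::-1])
    for s,ce,m in blobs(p,"green"): print(n,s,ce.round(1),ray(n,ce,.215)[0].round(3))
E
```

```text
5.4167 [0.4747 0.0055 0.1572] 0.030881800412623204 [ 0.3  0.5 -0.8]
.4755,.005,.05 (array([-0.0005,  0.0007,  0.1072]), array([ 0.04, -0.01,  0.33]))
side [316 143  20  12 187] [325.8 148.3] [0.473 0.02  0.215]
side [128 249  23  19 159] [139.2 257.7] [0.538 0.276 0.215]
top [100   4  16   9  46] [107.6   8. ] [0.773 0.217 0.215]
top [273  21  17   9  52] [281.7  23.3] [0.772 0.012 0.215]
top [163  39  17   9  59] [171.3  43.4] [0.734 0.136 0.215]
top [189 130   9   8  45] [193.9 133.2] [0.627 0.094 0.215]
```

View pics/side3.png

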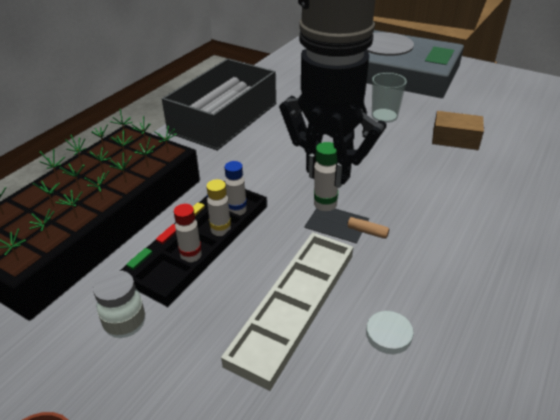

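View pics/top3.png

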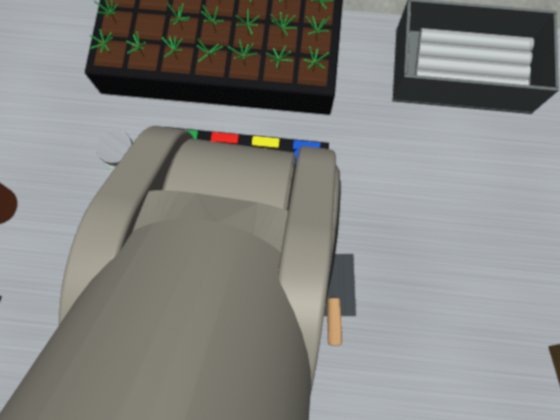

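The green vial hangs upright in the jaws at (326,175) in the side view. The top view is hidden by the arm.

Run:
```python
from h import *
from station import camera
p,d=camera("side");C=cloud("side",d)
s,ce,m=[b for b in blobs(p,"green") if b[1][0]>250][0]
P=C[m];print(np.median(P,0).round(4),P[:,2].max(),P.min(0).round(4),P.max(0).round(4))
c=get_calibration("side")
q,_=cv2.projectPoints(np.array([[.4747,.0055,.2095],[.4747,.0055,.1195],[.4755,.005,.006]]),c["rvec"],c["tvec"],c["camera_matrix"],None);print(q.round(1).reshape(-1,2),s)
p=p.copy()
for a in q.reshape(-1,2): cv2.circle(p,(int(round(a[0])),int(round(a[1]))),1,(255,0,255),-1)
cv2.imwrite("pics/side4.png",cv2.resize(p[120:300,240:420,::-1],None,fx=3.3,fy=3.3))
```

```text
[0.4769 0.0122 0.2095] 0.5663086112459861 [ 0.2391 -0.0011  0.2041] [0.4933 0.5024 0.5663]
[[329.6 146.2]
 [326.2 202.1]
 [322.3 260.6]] [316 143  20  12 186]
```

View pics/side4.png

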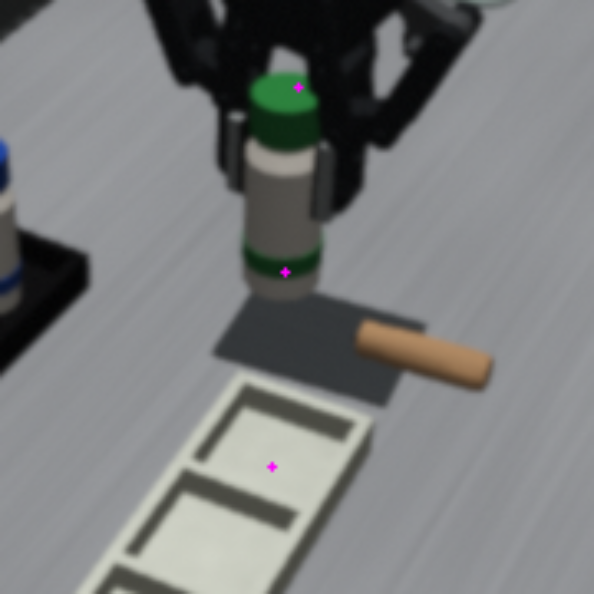

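Emit:
apply_moves --series "-0.003 0.001 0.012 0 0 0 0.02;-0.003 0.001 0.036 0 0 0 0.02;-0.003 0.001 0.06 0 0 0 0.02;-0.003 0.001 0.084 0 0 0 0.02;-0.003 0.001 0.1 0 0 0 0.02;-0.003 0.001 0.106 0 0 0 0.02;-0.003 0.001 0.106 0 0 0 0.02;-0.003 0.001 0.106 0 0 0 0.02"

```text
t: 6.23
eef_pos: [0.4755, 0.0018, 0.0516]
orientation: [2.215, 2.227, 0.0]
contact_force: [0.4, -0.4, -0.5]
finger_gap: 0.0307
```

Emit:
apply_moves --series "0 0 0.003 0 0 0 0.02;0 0 0.005 0 0 0 0.02;0 0 0.006 0 0 0 0.02;0 0 0.006 0 0 0 0.02"

```text
t: 6.57
eef_pos: [0.475, 0.0018, 0.0456]
orientation: [2.215, 2.227, 0.001]
contact_force: [0.4, -0.4, -1.0]
finger_gap: 0.0308
```

Emit:
apply_moves --series "0 0 0.001 0 0 0 0.02;0 0 0.002 0 0 0 0.02;0 0 0.002 0 0 0 0.02"

```text
t: 6.82
eef_pos: [0.475, 0.0018, 0.0436]
orientation: [2.216, 2.227, 0.001]
contact_force: [-0.9, 0.1, 2.8]
finger_gap: 0.0305
```

Emit:
apply_moves --series "0 0 0.001 0 0 0 0.02;0 0 0.0015 0 0 0 0.02;0 0 0.0015 0 0 0 0.02"

```text
t: 7.07
eef_pos: [0.4751, 0.0017, 0.0433]
orientation: [-2.216, -2.226, -0.002]
contact_force: [-6.5, -0.3, 24.5]
finger_gap: 0.0302
```

Emit:
apply_moves --series "0 0 -0.001 0 0 0 0.02;0 0 -0.001 0 0 0 0.033;0 0 -0.001 0 0 0 0.038;0 0 -0.001 0 0 0 0.045;0 0 -0.001 0 0 0 0.055;0 0 -0.001 0 0 0 0.065;0 0 -0.001 0 0 0 0.07;0 0 -0.001 0 0 0 0.07;0 0 -0.001 0 0 0 0.07"

```text
t: 7.82
eef_pos: [0.4748, 0.0017, 0.0427]
orientation: [-2.216, -2.227, 0.0]
contact_force: [-0.4, 0.2, -0.2]
finger_gap: 0.0702
```

```bash
python3 g.py ;python3 - <<'E'
from station import camera
import cv2
p,d=camera("side");cv2.imwrite("pics/side5.png",cv2.resize(p[120:320,230:470,::-1],None,fx=3,fy=3))
E
```

```text
7.8167 [0.4748 0.0017 0.0427] 0.07022355658763085 [-0.4  0.2 -0.2]
```

View pics/side5.png

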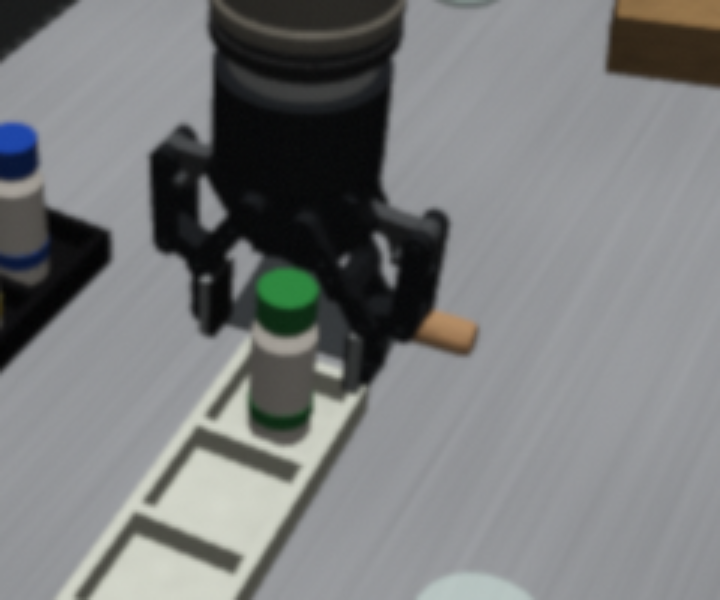

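The green vial stands upright in the rightmost white place at (324,235) with the fingers open. Next is red.

Emit:
apply_moves --series "0 0 -0.015 0 0 0 0.07;0 0 -0.05 0 0 0 0.07;0 0 -0.085 0 0 0 0.07;0.01 0.018 -0.11 0 0 0 0.07;0.025 0.046 -0.11 0 0 0 0.07;0.04 0.074 -0.11 0 0 0 0.07;0.055 0.102 -0.11 0 0 0 0.07;0.07 0.13 -0.11 0 0 0 0.07;0.085 0.157 -0.11 0 0 0 0.07;0.093 0.172 -0.11 0 0 0 0.07;0.095 0.1765 -0.11 0 0 0 0.07;0.095 0.1765 -0.11 0 0 0 0.07"

```text
t: 8.87
eef_pos: [0.6513, 0.0982, 0.1522]
orientation: [2.215, 2.228, -0.001]
contact_force: [-0.1, 0.1, 0.2]
finger_gap: 0.0701
```

```bash
python3 g.py .651,.097,.0430;python3 - <<'E'
from station import camera
from h import *
p,d=camera("side");cv2.imwrite("pics/side6.png",p[:,:,::-1])
E
```

```text
8.8667 [0.6513 0.0982 0.1522] 0.07014346356399075 [-0.1  0.1  0.2]
.651,.097,.0430 (array([-0.0011, -0.0003,  0.1092]), array([-0.02,  0.03,  0.35]))
```

View pics/side6.png

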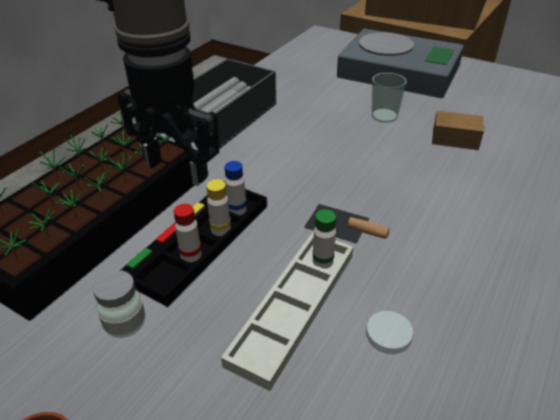

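Green at (325,240) is upright on its own. Descending on red.

Emit:
apply_moves --series "-0.001 0 0.015 0 0 0 0.07;-0.001 0 0.04 0 0 0 0.07;-0.001 0 0.065 0 0 0 0.07;-0.001 0 0.09 0 0 0 0.07;-0.001 0 0.105 0 0 0 0.07;-0.001 0 0.109 0 0 0 0.07;-0.001 0 0.109 0 0 0 0.07;-0.001 0 0.109 0 0 0 0.07"

```text
t: 9.58
eef_pos: [0.6513, 0.0962, 0.0449]
orientation: [2.216, 2.226, 0.001]
contact_force: [-0.0, -0.8, 1.1]
finger_gap: 0.0699
```

Emit:
apply_moves --series "0 0 0 0 0 0 0.045;0 0 0 0 0 0 0.04;0 0 0 0 0 0 0.035;0 0 0 0 0 0 0.02;0 0 0 0 0 0 0.02;0 0 0 0 0 0 0.02;0 0 0 0 0 0 0.02;0 0 0 0 0 0 0.02" --grip_force 40

```text
t: 10.25
eef_pos: [0.6517, 0.0967, 0.0449]
orientation: [2.215, 2.227, 0.002]
contact_force: [-0.2, 0.0, 6.0]
finger_gap: 0.0308
```

Emit:
apply_moves --series "0 0 -0.01 0 0 0 0.02;0 0 -0.03 0 0 0 0.02;0 0 -0.055 0 0 0 0.02;0 0 -0.08 0 0 0 0.02;0 0 -0.105 0 0 0 0.02;0 0 -0.115 0 0 0 0.02;0 0 -0.115 0 0 0 0.02"

```text
t: 10.83
eef_pos: [0.6525, 0.0967, 0.1618]
orientation: [2.214, 2.225, 0.007]
contact_force: [0.4, -0.1, -0.7]
finger_gap: 0.0308
```

```bash
python3 g.py .4725,.065,.155
```

```text
10.8333 [0.6525 0.0967 0.1618] 0.03079222845093518 [ 0.4 -0.1 -0.7]
.4725,.065,.155 (array([-0.0308, -0.1802,  0.0059]), array([ 0.28, -0.08,  0.28]))
```

Emit:
apply_moves --series "-0.0015 -0.01 0 0 0 0 0.02;-0.005 -0.03 0 0 0 0 0.02;-0.009 -0.053 0 0 0 0 0.02;-0.013 -0.077 0 0 0 0 0.02;-0.017 -0.101 0 0 0 0 0.02;-0.021 -0.125 0 0 0 0 0.02;-0.025 -0.147 0 0 0 0 0.02;-0.028 -0.165 0 0 0 0 0.02;-0.03 -0.176 0 0 0 0 0.02;-0.031 -0.18 0 0 0 0 0.02;-0.031 -0.18 0 0 0 0 0.02;-0.031 -0.18 0 0 0 0 0.02"

```text
t: 11.83
eef_pos: [0.4718, 0.065, 0.1588]
orientation: [2.215, 2.227, 0.001]
contact_force: [0.4, -0.3, -0.7]
finger_gap: 0.0304
```

```bash
python3 g.py .4725,.065,.0449;python3 - <<'E'
from station import camera
from h import *
p,d=camera("side");cv2.imwrite("pics/side7.png",cv2.resize(p[120:320,200:440,::-1],None,fx=3,fy=3))
E
```

```text
11.8333 [0.4718 0.065  0.1588] 0.030445723665822315 [ 0.4 -0.3 -0.7]
.4725,.065,.0449 (array([0.    , 0.0006, 0.1139]), array([0.04, 0.  , 0.31]))
```

View pics/side7.png

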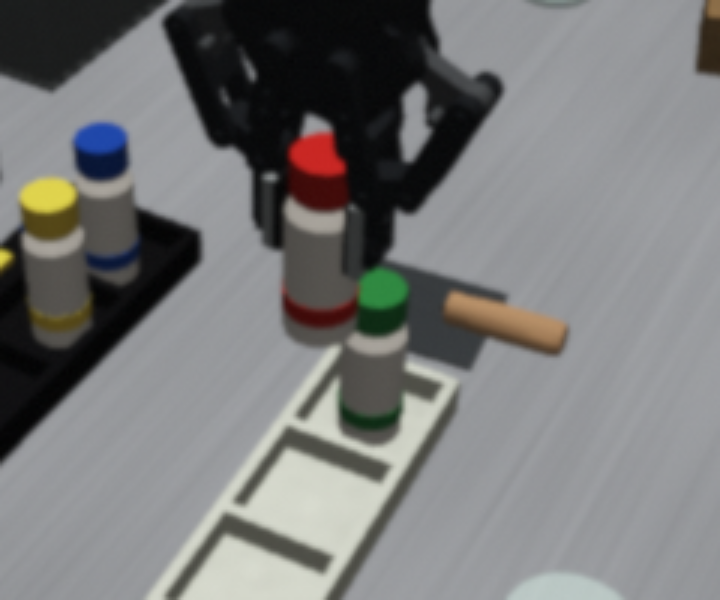

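Emit:
apply_moves --series "0 0.001 0.012 0 0 0 0.02;0 0.001 0.036 0 0 0 0.02;0 0.001 0.06 0 0 0 0.02;0 0.001 0.084 0 0 0 0.02;0 0.001 0.1 0 0 0 0.02;0 0.001 0.106 0 0 0 0.02;0 0.001 0.109 0 0 0 0.02;0 0.001 0.112 0 0 0 0.02;0 0.001 0.112 0 0 0 0.02"

```text
t: 12.63
eef_pos: [0.4728, 0.0648, 0.0471]
orientation: [2.215, 2.227, 0.001]
contact_force: [1.4, -0.1, -0.8]
finger_gap: 0.0308
```

Emit:
apply_moves --series "0 0 0.001 0 0 0 0.02;0 0 0.002 0 0 0 0.02;0 0 0.002 0 0 0 0.02"

```text
t: 12.88
eef_pos: [0.4724, 0.0649, 0.0453]
orientation: [2.215, 2.227, 0.002]
contact_force: [0.0, 0.2, -0.9]
finger_gap: 0.0306
```

Emit:
apply_moves --series "0 0 0.001 0 0 0 0.02;0 0 0.0015 0 0 0 0.02;0 0 0.0015 0 0 0 0.02"

```text
t: 13.13
eef_pos: [0.4726, 0.0649, 0.0448]
orientation: [-2.216, -2.226, -0.003]
contact_force: [-3.7, -0.4, 17.7]
finger_gap: 0.0306
```

Contact on the floor. Releasing.

Emit:
apply_moves --series "0 0 -0.001 0 0 0 0.02;0 0 -0.001 0 0 0 0.033;0 0 -0.001 0 0 0 0.038;0 0 -0.001 0 0 0 0.045;0 0 -0.001 0 0 0 0.055;0 0 -0.001 0 0 0 0.065;0 0 -0.001 0 0 0 0.07;0 0 -0.001 0 0 0 0.07;0 0 -0.001 0 0 0 0.07"

```text
t: 13.88
eef_pos: [0.472, 0.0646, 0.0442]
orientation: [-2.216, -2.227, 0.0]
contact_force: [0.6, 0.3, 0.1]
finger_gap: 0.0697
```

```bash
python3 g.py .647,.028,.044
```

```text
13.8833 [0.472  0.0646 0.0442] 0.06968336780662987 [0.6 0.3 0.1]
.647,.028,.044 (array([-0.0375,  0.1748,  0.0002]), array([-0.01,  0.  ,  0.29]))
```

Emit:
apply_moves --series "0 0 -0.015 0 0 0 0.07;0 0 -0.05 0 0 0 0.07;0 0 -0.085 0 0 0 0.07;-0.004 0.018 -0.11 0 0 0 0.07;-0.01 0.046 -0.11 0 0 0 0.07;-0.016 0.074 -0.11 0 0 0 0.07;-0.022 0.102 -0.11 0 0 0 0.07;-0.028 0.13 -0.11 0 0 0 0.07;-0.034 0.157 -0.11 0 0 0 0.07;-0.037 0.171 -0.11 0 0 0 0.07;-0.037 0.175 -0.11 0 0 0 0.07;-0.037 0.175 -0.11 0 0 0 0.07"

```text
t: 14.88
eef_pos: [0.6476, 0.0282, 0.1538]
orientation: [2.216, 2.226, -0.001]
contact_force: [-0.1, 0.7, -0.2]
finger_gap: 0.0701
```

```bash
python3 g.py .647,.028,.044;python3 - <<'E'
from station import camera
from h import *
p,d=camera("side");cv2.imwrite("pics/side8.png",p[:,:,::-1])
E
```

```text
14.8833 [0.6476 0.0282 0.1538] 0.07008585478892447 [-0.1  0.7 -0.2]
.647,.028,.044 (array([-0.0002, -0.0005,  0.1098]), array([-0.02,  0.03,  0.26]))
```

View pics/side8.png

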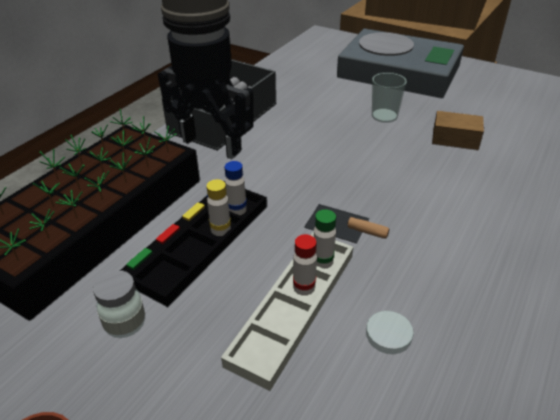

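Red (305,265) and green (325,240) both stand in their places. Yellow next.

Emit:
apply_moves --series "0 -0.001 0.015 0 0 0 0.07;0 -0.001 0.04 0 0 0 0.07;0 -0.001 0.065 0 0 0 0.07;0 -0.001 0.09 0 0 0 0.07;0 -0.001 0.105 0 0 0 0.07;0 -0.001 0.11 0 0 0 0.07;0 -0.001 0.11 0 0 0 0.07;0 -0.001 0.11 0 0 0 0.07"

```text
t: 15.6
eef_pos: [0.6466, 0.0286, 0.0453]
orientation: [2.215, 2.227, 0.001]
contact_force: [0.6, -0.2, -0.2]
finger_gap: 0.0703
```

Emit:
apply_moves --series "0 0 0 0 0 0 0.045;0 0 0 0 0 0 0.04;0 0 0 0 0 0 0.035;0 0 0 0 0 0 0.02;0 0 0 0 0 0 0.02;0 0 0 0 0 0 0.02;0 0 0 0 0 0 0.02;0 0 0 0 0 0 0.02" --grip_force 40

```text
t: 16.27
eef_pos: [0.6471, 0.0286, 0.0455]
orientation: [2.215, 2.226, 0.002]
contact_force: [-1.4, 0.3, 6.3]
finger_gap: 0.0307
```

Emit:
apply_moves --series "0 0 -0.01 0 0 0 0.02;0 0 -0.03 0 0 0 0.02;0 0 -0.055 0 0 0 0.02;0 0 -0.08 0 0 0 0.02;0 0 -0.105 0 0 0 0.02;0 0 -0.115 0 0 0 0.02;0 0 -0.115 0 0 0 0.02"

```text
t: 16.85
eef_pos: [0.6478, 0.0284, 0.1623]
orientation: [2.214, 2.225, 0.006]
contact_force: [0.2, -1.1, -1.0]
finger_gap: 0.03
```

```bash
python3 g.py .4695,.128,.155
```

```text
16.85 [0.6478 0.0284 0.1623] 0.029990888499743438 [ 0.2 -1.1 -1. ]
.4695,.128,.155 (array([ 0.1004, -0.1779,  0.0065]), array([ 0.28, -0.05,  0.28]))
```

Emit:
apply_moves --series "0.005 -0.01 0 0 0 0 0.02;0.017 -0.03 0 0 0 0 0.02;0.03 -0.053 0 0 0 0 0.02;0.043 -0.077 0 0 0 0 0.02;0.057 -0.101 0 0 0 0 0.02;0.07 -0.125 0 0 0 0 0.02;0.082 -0.146 0 0 0 0 0.02;0.092 -0.163 0 0 0 0 0.02;0.098 -0.174 0 0 0 0 0.02;0.1 -0.178 0 0 0 0 0.02;0.1 -0.178 0 0 0 0 0.02;0.1 -0.178 0 0 0 0 0.02"

```text
t: 17.85
eef_pos: [0.4674, 0.1274, 0.1587]
orientation: [-2.215, -2.227, 0.002]
contact_force: [-0.0, 0.4, -0.4]
finger_gap: 0.0304
```

```bash
python3 g.py .4695,.128,.0455;python3 - <<'E'
from station import camera
from h import *
p,d=camera("side");cv2.imwrite("pics/side9.png",cv2.resize(p[120:380,180:440,::-1],None,fx=2.3,fy=2.3))
E
```

```text
17.85 [0.4674 0.1274 0.1587] 0.03040755393964446 [-0.   0.4 -0.4]
.4695,.128,.0455 (array([0.0007, 0.0022, 0.1132]), array([-0.04,  0.04,  0.31]))
```

View pics/side9.png

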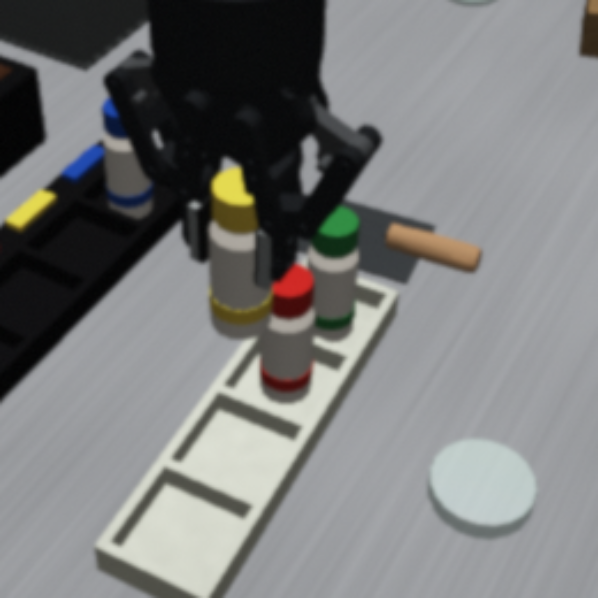

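Yellow is held upright above its place. Lowering.

Emit:
apply_moves --series "0.001 0.002 0.012 0 0 0 0.02;0.001 0.002 0.036 0 0 0 0.02;0.001 0.002 0.06 0 0 0 0.02;0.001 0.002 0.084 0 0 0 0.02;0.001 0.002 0.1 0 0 0 0.02;0.001 0.002 0.106 0 0 0 0.02;0.001 0.002 0.109 0 0 0 0.02;0.001 0.002 0.111 0 0 0 0.02;0.001 0.002 0.111 0 0 0 0.02"

```text
t: 18.65
eef_pos: [0.4704, 0.1285, 0.0487]
orientation: [2.216, 2.226, 0.001]
contact_force: [-0.4, -0.8, -0.5]
finger_gap: 0.0306
```

Emit:
apply_moves --series "0 0 0.001 0 0 0 0.02;0 0 0.002 0 0 0 0.02;0 0 0.002 0 0 0 0.02"

```text
t: 18.9
eef_pos: [0.47, 0.1289, 0.0468]
orientation: [2.215, 2.227, 0.002]
contact_force: [0.3, 0.2, -0.9]
finger_gap: 0.0309
```

Emit:
apply_moves --series "0 0 0.0005 0 0 0 0.02;0 0 0.001 0 0 0 0.02;0 0 0.001 0 0 0 0.02"

```text
t: 19.15
eef_pos: [0.4698, 0.1288, 0.0455]
orientation: [2.216, 2.227, 0.001]
contact_force: [-0.3, -0.2, -0.7]
finger_gap: 0.0303
```

Emit:
apply_moves --series "0 0 0.0005 0 0 0 0.02;0 0 0.001 0 0 0 0.02;0 0 0.001 0 0 0 0.02"

```text
t: 19.4
eef_pos: [0.4701, 0.1289, 0.0453]
orientation: [-2.216, -2.226, -0.001]
contact_force: [-3.5, 0.2, 13.3]
finger_gap: 0.0307
```

Emit:
apply_moves --series "0 0 -0.001 0 0 0 0.02;0 0 -0.001 0 0 0 0.033;0 0 -0.001 0 0 0 0.038;0 0 -0.001 0 0 0 0.045;0 0 -0.001 0 0 0 0.055;0 0 -0.001 0 0 0 0.065;0 0 -0.001 0 0 0 0.07;0 0 -0.001 0 0 0 0.07;0 0 -0.001 0 0 0 0.07"

```text
t: 20.15
eef_pos: [0.4697, 0.1286, 0.0453]
orientation: [-2.216, -2.227, 0.0]
contact_force: [-0.1, 0.8, 0.8]
finger_gap: 0.07
```

```bash
python3 g.py .653,-.026,.044
```

```text
20.15 [0.4697 0.1286 0.0453] 0.06999330710460758 [-0.1  0.8  0.8]
.653,-.026,.044 (array([-0.1556,  0.1826,  0.0012]), array([-0.  ,  0.  ,  0.29]))
```

Emit:
apply_moves --series "0 0 -0.015 0 0 0 0.07;0 0 -0.05 0 0 0 0.07;0 0 -0.085 0 0 0 0.07;-0.012 0.014 -0.11 0 0 0 0.07;-0.034 0.04 -0.11 0 0 0 0.07;-0.058 0.068 -0.11 0 0 0 0.07;-0.082 0.096 -0.11 0 0 0 0.07;-0.106 0.124 -0.11 0 0 0 0.07;-0.13 0.152 -0.11 0 0 0 0.07;-0.148 0.174 -0.11 0 0 0 0.07;-0.1555 0.1825 -0.11 0 0 0 0.07;-0.1555 0.1825 -0.11 0 0 0 0.07"

```text
t: 21.15
eef_pos: [0.6543, -0.029, 0.1551]
orientation: [2.218, 2.222, -0.001]
contact_force: [-1.0, 0.7, 0.6]
finger_gap: 0.0699
```

```bash
python3 g.py .653,-.026,.044;python3 - <<'E'
from station import camera
from h import *
p,d=camera("side");cv2.imwrite("pics/side10.png",p[:,:,::-1])
E
```

```text
21.15 [ 0.6543 -0.029   0.1551] 0.06989731288424628 [-1.   0.7  0.6]
.653,-.026,.044 (array([ 0.0032, -0.0014,  0.1111]), array([0.04, 0.11, 0.09]))
```

View pics/side10.png

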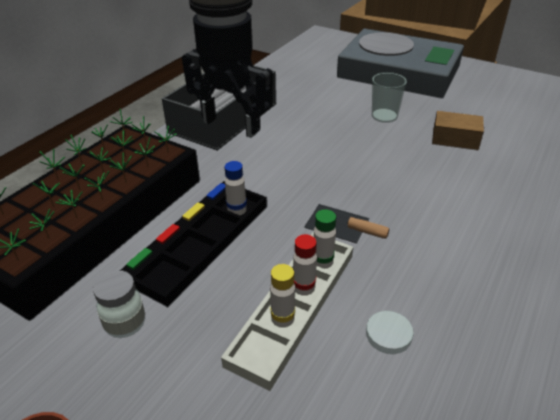

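Yellow (283,295), red and green all stand in the white rack. Blue is the last.

Emit:
apply_moves --series "0.001 0 0.015 0 0 0 0.07;0.001 0 0.04 0 0 0 0.07;0.001 0 0.05 0 0 0 0.07;0.001 0 0.05 0 0 0 0.07"

```text
t: 21.53
eef_pos: [0.6499, -0.0229, 0.1025]
orientation: [-2.21, -2.226, 0.006]
contact_force: [0.1, 0.5, 0.7]
finger_gap: 0.0699
```

Emit:
apply_moves --series "0 0 0.015 0 0 0 0.07;0 0 0.04 0 0 0 0.07;0 0 0.055 0 0 0 0.07;0 0 0.06 0 0 0 0.07;0 0 0.06 0 0 0 0.07;0 0 0.06 0 0 0 0.07"

```text
t: 22.03
eef_pos: [0.6533, -0.0249, 0.0461]
orientation: [2.215, 2.227, 0.001]
contact_force: [0.4, -0.2, 0.4]
finger_gap: 0.0703
```

Emit:
apply_moves --series "0 0 0 0 0 0 0.045;0 0 0 0 0 0 0.04;0 0 0 0 0 0 0.035;0 0 0 0 0 0 0.02;0 0 0 0 0 0 0.02;0 0 0 0 0 0 0.02;0 0 0 0 0 0 0.02;0 0 0 0 0 0 0.02" --grip_force 40

```text
t: 22.7
eef_pos: [0.6537, -0.025, 0.0463]
orientation: [2.215, 2.226, 0.002]
contact_force: [-1.2, -0.3, 7.1]
finger_gap: 0.031
```

Emit:
apply_moves --series "0 0 -0.01 0 0 0 0.02;0 0 -0.03 0 0 0 0.02;0 0 -0.055 0 0 0 0.02;0 0 -0.08 0 0 0 0.02;0 0 -0.105 0 0 0 0.02;0 0 -0.115 0 0 0 0.02;0 0 -0.115 0 0 0 0.02"

```text
t: 23.28
eef_pos: [0.6546, -0.0252, 0.1633]
orientation: [2.214, 2.225, 0.006]
contact_force: [0.5, -0.9, 0.0]
finger_gap: 0.0309
```

```bash
python3 g.py .4665,.190,.155
```

```text
23.2833 [ 0.6546 -0.0252  0.1633] 0.030858257344384108 [ 0.5 -0.9  0. ]
.4665,.190,.155 (array([ 0.2161, -0.1871,  0.0074]), array([ 0.29, -0.02,  0.28]))
```

Emit:
apply_moves --series "0.01 -0.009 0 0 0 0 0.02;0.032 -0.028 0 0 0 0 0.02;0.056 -0.048 0 0 0 0 0.02;0.08 -0.069 0 0 0 0 0.02;0.104 -0.09 0 0 0 0 0.02;0.128 -0.111 0 0 0 0 0.02;0.152 -0.132 0 0 0 0 0.02;0.176 -0.152 0 0 0 0 0.02;0.196 -0.17 0 0 0 0 0.02;0.21 -0.182 0 0 0 0 0.02;0.216 -0.186 0 0 0 0 0.02;0.216 -0.186 0 0 0 0 0.02"

```text
t: 24.28
eef_pos: [0.4636, 0.1917, 0.159]
orientation: [-2.21, -2.231, 0.004]
contact_force: [-0.2, -0.8, -0.6]
finger_gap: 0.0304
```

Emit:
apply_moves --series "0 0 0 0 0 0 0.02;0 0 0 0 0 0 0.02;0 0 0 0 0 0 0.02"

```text
t: 24.53
eef_pos: [0.4667, 0.1887, 0.1601]
orientation: [2.218, 2.224, -0.0]
contact_force: [0.5, 0.1, -0.0]
finger_gap: 0.0305
```

```bash
python3 g.py .4665,.190,.0463;python3 - <<'E'
from station import camera
from h import *
p,d=camera("side");cv2.imwrite("pics/side11.png",cv2.resize(p[120:380,160:420,::-1],None,fx=2.3,fy=2.3))
E
```

```text
24.5333 [0.4667 0.1887 0.1601] 0.03047490958415062 [ 0.5  0.1 -0. ]
.4665,.190,.0463 (array([ 0.0013, -0.0002,  0.1138]), array([0.01, 0.04, 0.15]))
```

View pics/side11.png

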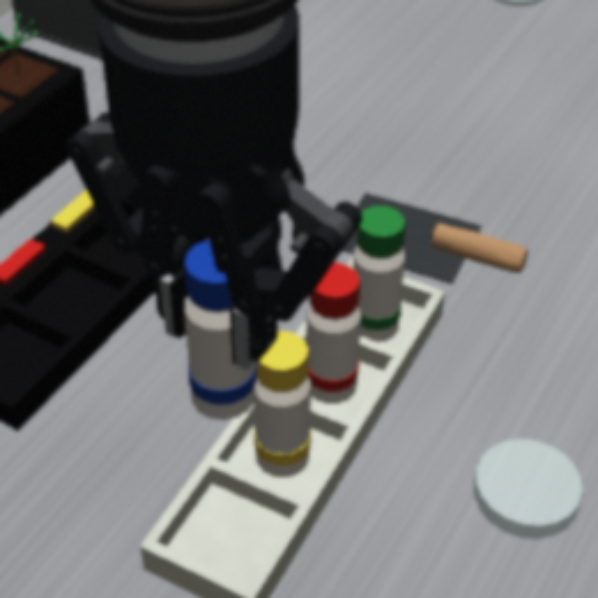

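Blue is held upright above the leftmost place. Lowering.

Emit:
apply_moves --series "0.001 0 0.012 0 0 0 0.02;0.001 0 0.036 0 0 0 0.02;0.001 0 0.06 0 0 0 0.02;0.001 0 0.084 0 0 0 0.02;0.001 0 0.1 0 0 0 0.02;0.001 0 0.106 0 0 0 0.02;0.001 0 0.109 0 0 0 0.02;0.001 0 0.111 0 0 0 0.02;0.001 0 0.111 0 0 0 0.02"

```text
t: 25.33
eef_pos: [0.4666, 0.1911, 0.0498]
orientation: [2.216, 2.226, 0.002]
contact_force: [0.5, 0.2, -0.7]
finger_gap: 0.0304
```

Emit:
apply_moves --series "0 0 0.001 0 0 0 0.02;0 0 0.002 0 0 0 0.02;0 0 0.002 0 0 0 0.02"

```text
t: 25.58
eef_pos: [0.4661, 0.1914, 0.0478]
orientation: [2.216, 2.227, 0.002]
contact_force: [-0.3, 0.1, -0.6]
finger_gap: 0.0309
```

Emit:
apply_moves --series "0 0 0.0005 0 0 0 0.02;0 0 0.001 0 0 0 0.02;0 0 0.001 0 0 0 0.02"

```text
t: 25.83
eef_pos: [0.4658, 0.1912, 0.0464]
orientation: [-2.216, -2.227, -0.0]
contact_force: [0.6, -0.3, -0.2]
finger_gap: 0.0303
```

Emit:
apply_moves --series "0 0 0.0005 0 0 0 0.02;0 0 0.001 0 0 0 0.02;0 0 0.001 0 0 0 0.02"

```text
t: 26.08
eef_pos: [0.4661, 0.1913, 0.0462]
orientation: [-2.216, -2.226, -0.001]
contact_force: [-3.4, -0.6, 11.4]
finger_gap: 0.0305
```

Emit:
apply_moves --series "0 0 -0.001 0 0 0 0.02;0 0 -0.001 0 0 0 0.033;0 0 -0.001 0 0 0 0.038;0 0 -0.001 0 0 0 0.045;0 0 -0.001 0 0 0 0.055;0 0 -0.001 0 0 0 0.065;0 0 -0.001 0 0 0 0.07;0 0 -0.001 0 0 0 0.07;0 0 -0.001 0 0 0 0.07"

```text
t: 26.83
eef_pos: [0.4658, 0.1911, 0.0463]
orientation: [-2.216, -2.227, 0.0]
contact_force: [-0.6, -0.9, -0.7]
finger_gap: 0.0699
```

Emit:
apply_moves --series "0 0 -0.015 0 0 0 0.07;0 0 -0.05 0 0 0 0.07;0 0 -0.085 0 0 0 0.07;0.01 0 -0.12 0 0 0 0.07;0.035 0 -0.13 0 0 0 0.07;0.065 0 -0.13 0 0 0 0.07;0.095 0.01 -0.13 0 0 0 0.07;0.125 0.02 -0.13 0 0 0 0.07;0.155 0.03 -0.13 0 0 0 0.07;0.185 0.03 -0.13 0 0 0 0.07;0.215 0.03 -0.13 0 0 0 0.07;0.245 0.03 -0.13 0 0 0 0.07"

```text
t: 27.83
eef_pos: [0.4945, 0.4376, 0.176]
orientation: [2.216, 2.227, -0.001]
contact_force: [-0.2, -0.3, 0.3]
finger_gap: 0.0701
```

Emit:
apply_moves --series "0.02 0 0 0 0 0 0.07;0.05 0 0 0 0 0 0.07;0.08 0 0 0 0 0 0.07;0.1 0 0 0 0 0 0.07;0.1 0 0 0 0 0 0.07;0.1 0 0 0 0 0 0.07"

```text
t: 28.33
eef_pos: [0.4931, 0.5374, 0.1754]
orientation: [2.213, 2.23, -0.002]
contact_force: [0.5, -1.3, 0.6]
finger_gap: 0.0704
```

```bash
python3 g.py;python3 - <<'E'
from station import camera
from h import *
for n in("side","top"):
    p,d=camera(n);cv2.imwrite(f"pics/{n}12.png",p[:,:,::-1])
    C=cloud(n,d)
    for c in H:
        for s,ce,m in blobs(p,c):
            Z=C[:,:,2];mm=m&(abs(Z-.096)<.006)&(d>0)
            if mm.sum()<100: continue
            v,u=np.nonzero(mm);q,r_=cv2.minEnclosingCircle(np.c_[u,v].astype(np.float32))
            print(n,c,ray(n,[q],.096)[0].round(4),Z[mm].mean().round(4),mm.sum())
E
```

```text
28.3333 [0.4931 0.5374 0.1754] 0.07042416307129938 [ 0.5 -1.3  0.6]
side green [0.4734 0.0077 0.096 ] 0.0956 203
side red [0.4725 0.0665 0.096 ] 0.0956 260
side yellow [0.4687 0.1301 0.096 ] 0.0955 313
side blue [0.4667 0.1898 0.096 ] 0.0957 360
top green [0.4735 0.0046 0.096 ] 0.096 320
top red [0.4729 0.0631 0.096 ] 0.0961 359
top yellow [0.4705 0.1249 0.096 ] 0.096 363
top blue [0.4669 0.1868 0.096 ] 0.096 374
```

View pics/side12.png

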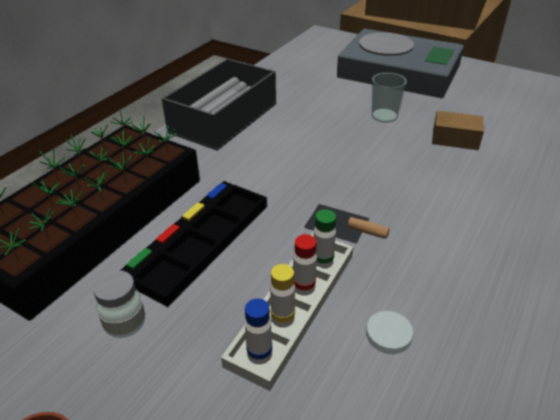

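View pics/top12.png

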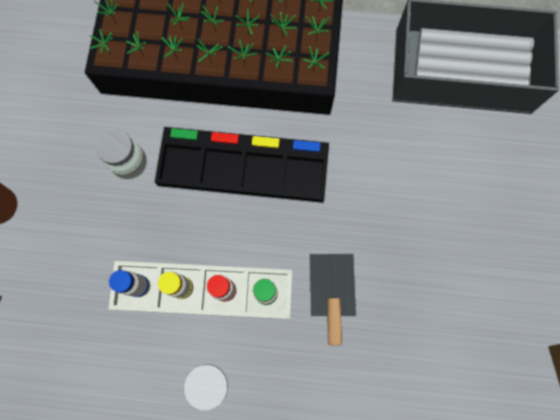

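Left to right, the white rack now reads blue (122,282), yellow (171,284), red (218,287), green (264,291) in the top view. All caps are at z ≈ 0.096 and within about 5 mm of their place centres, and the arm is clear.

Run:
```python
from station import job
print(job.job_done())
```

```text
the job is handed in; nothing more can be done
None
```

All four vials are now in the white rack in reverse order (left to right: blue, yellow, red, green), and the job was handed in at about 28 s of the 102 s allowed. Each vial was lowered until it touched the floor of its place (11–25 N at the tool) and then released.

- **Last check:** both cameras show all four upright with their cap tops at z ≈ 0.096 m, which is what a vial standing on the floor of a place should give. All are within about 5 mm of their place centres, against about 12 mm of free play, and the gripper is open and well clear.
- **Disagreement:** the two cameras differ by 3–5 mm in y. This is a little more than the stated 2 mm calibration error and does not affect the result.
- **While carried:** the green vial, the only one measured for tilt, may have leaned about 3° in the jaws. It stood straight after release.

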